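# Change the filter cassette of the cooling-fan unit

## Robot

A 6-joint arm with a two-finger parallel gripper is mounted at the origin on the work surface. World frame = base frame: x ahead of the robot, y to its left, z up, the work surface at z = 0. Lengths are in m, angles in rad, forces in N, time in s.
With the tool pointing down it reaches from about 0.15 to 0.775 m from the base axis. Payload 6.1 kg.
Tool frame: the origin (TCP) lies on the front face of the gripper's body, between the roots of the fingers; the fingertips stand 73 mm ahead of it and the grasp point (between the pads) lies 54 mm ahead of it; z points along the fingers, x is the direction in which the jaws open and shut, and the axes are right-handed (so a half turn about z gives the same grasp; the last joint's range is limited). The gripper opens to 85 mm and grips with 20 to 120 N. Pads are 22 mm wide; open, the fingers measure 114 mm over their backs; the gripper's body (76 mm by 85 mm) begins 54 mm behind the grasp point. The pads swing forward as they close: fully open they stand 13 mm farther back than shut.
Start: joints at [1.172, 0.126, -0.04, 1.405, 0, 1.571], TCP at [0.204, 0.484, 0.304] pointing down, gripper open.
Joint ranges: [-2.72, 2.72], [-0.95, 1.95], [-1.27, 1.35], [-1.78, 2.02], [-1.46, 1.47], [-3.14, 3.14]. Speed limits (rad/s): [2.39, 2.39, 3.01, 3.14, 3.14, 3.14].

## Interface

Orientations are given as a unit quaternion [x, y, z, w].
In Python, from station import telemetry, snapshot, camera_model, ctrl gives the robot as it stands.
- The arm moves only by the shell command python3 -m pendant 'ROWS' [FORCE]. ROWS is JSON, a list that holds one entry, the list of rows, each a list of 7 numbers: the shift along the tool's x, y, z in mm, then the turn, a rotation vector about the tool's x, y, z in degrees, then the opening in per cent of the stroke, from 0 (shut) to 100 (fully open). In form: [[[x, y, z, rx, ry, rz, grip], ...]]. A call has 1 to 5 rows; each row shifts and turns the pose as measured when the row begins, along the tool's axes as they then stand; what a row does not reach is not made up. A row lasts 1/12 s, in which the tool goes at most 41.7 mm and 7.16 degrees, less where a joint would pass 70% of its speed; a pose out of reach is approached as far as the arm can. A call is refused whole if a number of a shift passes 41.7 or a number of a turn 7.16, either way. A call with a gripper value outside its range is refused whole. The fingers move at their own pace and stop on an object; FORCE is the grip in N (left out, the last holds). Time passes only in rows, so rows that do not move let the fingers close. It gives the time, the measured TCP pose, the force and the opening at its end, in the units of the state.
- telemetry.state(): the state, without advancing time (a new reading comes with each control period).
- snapshot(name): name is "side" or "top" or "wrist"; returns (picture, depth): 480x640x3 uint8, red, green, blue; 480x640 float32, m along the optical axis (not along the pixel's ray), 0 where there is no reading.
- camera_model(name): a dict with "vfov" (degrees; the focal length in pixels is half the picture's height over the tangent of half this angle, whatever the lens; pixels are square), "cx", "cy" (the principal point, pixels), "R" (3x3) and "t" (3): a world point X has camera coordinates R X + t; the wrist camera has in their place "mount" (4x4, takes a point from camera to tool coordinates, whose origin is the TCP and whose axes are the tool frame's). Camera axes: x right, y down, z forward; pixel columns grow to the right and rows downward; lengths in m; the calibration is good to about 2 mm. A picture is of the moment at which its call begins: read the wrist's pose just before it. camera_model takes no time and is no camera call.
- ctrl.job_done(): hands the job in, once; it reports no verdict.
The state is a dict: "time": time; "qpos": joint angles; "qd": joint speeds; "effort": joint torques, N m; "tool_pos": TCP position; "tool_rot": TCP orientation; "wrist_force": force on the tool from outside, world axes, zero at the start; "moment": the same for the moment, N m; "opening": finger opening in m.
Only numpy, scipy, OpenCV 4.12 (cv2) and the standard library are available. Lean on these libraries where they do the work, as an engineer would, in place of code of your own. Each camera call takes 0.05 s, during which the arm holds its last target. There are 200 camera calls.

## Task

Fit the fan unit with its filter: draw the long cassette out of the stack of panels leaning against the low instrument, leaving the short panels standing there. Lay the cassette down flat and let go of it, then take it up again and slide it, grille end first, fully home into the slot of the fan unit. Do not knock over the amber bottle, the glass jar or the beaker.

Things in the scene. Friction and masses are not known exactly. Their poses are not given: they have to be found in the camera images.
- cassette_mid (a point): Centre of the filter cassette: white flat panel 56 mm wide (its x, level in the stack), 10 mm thick (its y), 150 mm long (its z), 0.08 to 0.17 kg, the longest in the stack. Its z points to the plain handle end, uppermost at the start, 45 mm of it beyond the tops of the short panels; the other end has a black slotted grille on both faces and stands on the bench.
- cassette_lead (a point): Centre of the cassette's grille-end edge (75 mm from its centre, at its -z end); same axes. This end goes into the slot first, either face up.
- cassette: The same filter cassette; origin at the centre of its grille-end edge, axes as above. At the start it leans like the others, about 15 degrees off upright, at any of the four places in the stack; the four panels touch face to face with no gap between them.
- blank0_mid (a point): Short plain white panel without a grille, 56 x 10 x 105 mm, 0.1 kg, one of three leaning in the stack with its length about 15 degrees (0.26 rad) off upright; this point is its centre; axes: x its 56 mm width (level), y its 10 mm thickness, z its length, upward
- blank1_mid (a point): Another short plain white panel without a grille, 56 x 10 x 105 mm, 0.1 kg, one of three leaning in the stack with its length about 15 degrees (0.26 rad) off upright; this point is its centre; axes: x its 56 mm width (level), y its 10 mm thickness, z its length, upward
- blank2_mid (a point): Another short plain white panel without a grille, 56 x 10 x 105 mm, 0.1 kg, one of three leaning in the stack with its length about 15 degrees (0.26 rad) off upright; this point is its centre; axes: x its 56 mm width (level), y its 10 mm thickness, z its length, upward
- module: Low white instrument 240 x 120 x 85 mm, fixed: the wall on which the stack leans. Origin at the centre of its underside, z up. The panels lean on the upper edge of its +y face (60 mm from its centre), tops toward its -y; the panels' widths run along its x.
- fan: White cooling-fan unit, fixed, 125 x 150 x 78 mm high, round fan grille on top, slot in its front. Origin on the bench beneath the middle of the slot's mouth, x level into the slot, z up; the housing reaches from x = 0 to 125 mm, y = -75 to 75 mm. The bench between it and the stack is free for laying a panel down (world x 0.46 to 0.63 m, y -0.09 to 0.04 m).
- slot_mouth (a point): Middle of the slot's mouth on the slot's floor, 30 mm above the bench; x points into the slot, z up. The slot is level, 62 mm wide, 16 mm high, 80 mm deep to its stop. In front, out to x = -95 mm, a sill at floor height, 44 mm wide (fingers can pass beside it). Guide cheeks flare out 20 mm before the mouth. Fully home, the cassette leaves 70 mm of its handle end outside.
- amber: Amber glass bottle, loose, 66 mm across, 130 mm high, origin at the centre of its foot, z up; must stay standing.
- jar: Glass jar, loose, 56 mm across, 90 mm high, origin at the centre of its foot, z up; must stay standing.
- beaker: Open glass beaker, loose, 60 mm across, 80 mm high, origin at the centre of its foot, z up; must stay standing.
Not all that is in view belongs to the job. What is shaped like the part that bears blank2_mid but yellow is not meant.

How it is judged:
By the outcome, as a careful person would: the job done as asked, in the order asked, and still so for the second after the job is handed in, with the robot touching nothing.
It also fails if it takes over 72 s, if anything falls off the work surface, if the arm or the gripper's body presses on something with over 40 N, if the wrist force passes 120 N, or if a joint passes its speed limit or range.

## Working session

There is one attempt and no reset: what is moved stays moved. The work goes in short steps, Python scripts to look and compute and a shell command to move; the robot and the scene stay as the last step left them, time stands still between calls to the robot, and variables do not carry over. Pictures are saved under pics/ and viewed, about 8 in all and at most 12, crops included, and the job is handed in when it is done.

```bash
ls; mkdir -p pics; cat > h.py <<'E'
import numpy as np, cv2
from station import telemetry, snapshot, camera_model, ctrl
from scipy.spatial.transform import Rotation as Rn
def cloud(name):
    s=telemetry.state(); im,d=snapshot(name); m=camera_model(name)
    f=240/np.tan(np.radians(m['vfov'])/2)
    v,u=np.mgrid[0:480,0:640]
    c=np.stack([(u-m['cx'])/f*d,(v-m['cy'])/f*d,d],-1)
    if 'R' in m: P=(c-np.array(m['t']))@np.array(m['R'])
    else:
        M=np.array(m['mount']); p=c@M[:3,:3].T+M[:3,3]
        P=p@Rn.from_quat(s['tool_rot']).as_matrix().T+np.array(s['tool_pos'])
    P[d==0]=np.nan
    return im,d,P
def save(im,n): cv2.imwrite('pics/'+n,im[...,::-1])
E
python3 - <<'E'
from h import *
print(telemetry.state())
for n in('top','side'):
    im,d,P=cloud(n); save(im,n+'.png'); np.savez('%s.npz'%n,im=im,P=P)
    m=camera_model(n); print(n,m)
    print((d==0).mean())
m=camera_model('wrist');print(m)
E
```

```text
pics
{'time': 0.0, 'qpos': array([ 1.17201664e+00,  1.26407471e-01, -4.06073011e-02,  1.40543127e+00,
       -1.04121544e-05,  1.57082475e+00]), 'qd': array([ 0.00134144, -0.00049236, -0.00027575, -0.00121592, -0.00017292,
        0.00039906]), 'effort': array([-3.03444562e-03, -4.35917044e+01,  3.52919161e+01,  1.72681228e-02,
       -1.03212196e-04,  7.95027916e-06]), 'tool_pos': array([0.20374021, 0.48352919, 0.30311431]), 'tool_rot': array([ 8.33162444e-01,  5.53027722e-01, -6.84349939e-04,  4.60527246e-04]), 'wrist_force': array([ 0.19779897, -0.31657295, -1.06176291]), 'moment': array([-0.04433671, -0.04192642, -0.0018615 ]), 'opening': 0.08566473014482419}
top {'vfov': 50.45311016095828, 'cx': 324.57828580232285, 'cy': 246.9591263210735, 'R': array([[-0.0181373 , -0.99978591, -0.00995856],
       [-0.98627097,  0.01952544, -0.16397659],
       [ 0.16413593,  0.00684775, -0.98641396]]), 't': array([0.00405227, 0.56532183, 1.23546496])}
0.004104817708333333
side {'vfov': 51.65591313859349, 'cx': 328.3105320061831, 'cy': 237.34701752813584, 'R': array([[ 0.68438156, -0.72891091, -0.01762864],
       [-0.42161101, -0.37589745, -0.82519407],
       [ 0.5948664 ,  0.57218003, -0.56457415]]), 't': array([-0.40311552,  0.29466705,  0.8487378 ])}
0.00408203125
{'vfov': 71.85878373215755, 'cx': 320.98747744212733, 'cy': 237.14237195764034, 'mount': array([[ 9.99999755e-01,  5.01130960e-04,  4.89684733e-04,
         1.52066946e-04],
       [-6.15301557e-04,  9.62402271e-01,  2.71627484e-01,
        -6.81003121e-02],
       [-3.35152757e-04, -2.71627719e-01,  9.62402343e-01,
        -7.03514046e-02],
       [ 0.00000000e+00,  0.00000000e+00,  0.00000000e+00,
         1.00000000e+00]])}
```

View pics/top.png

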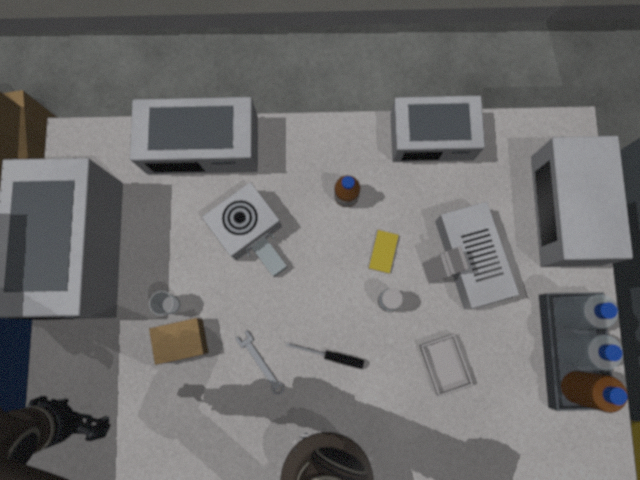

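View pics/side.png

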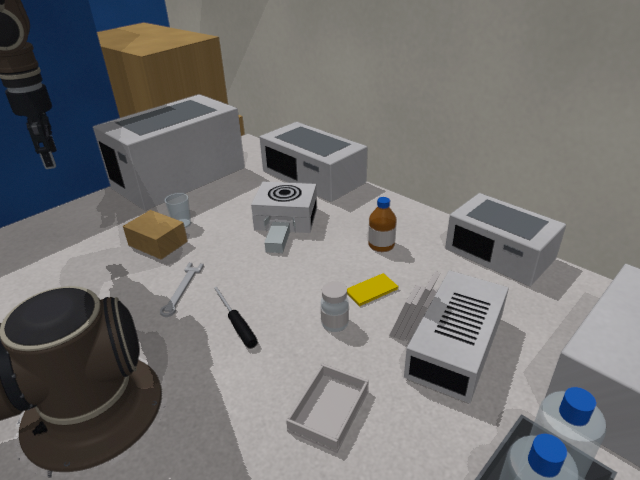

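The top view shows the fan unit at (240,218), with its sill pointing to (270,258), and the module at (480,255) with the stack on its left at (455,262). The jar is at (391,298), the amber bottle at (347,190), the beaker at (163,302), and the yellow decoy panel at (384,252). Next I'll measure these.

```bash
python3 - <<'E'
from h import *
D=np.load('top.npz');P=D['P'];im=D['im']
for n,(u,v) in dict(fan=(240,218),sill=(270,260),mod=(495,280),stack=(455,262),jar=(391,298),amber=(347,184),yellow=(384,252)).items():
    print(n,P[v,u].round(3))
def rect(box,z0,z1):
    u0,v0,u1,v1=box;Q=P[v0:v1,u0:u1].reshape(-1,3);Q=Q[(Q[:,2]>z0)&(Q[:,2]<z1)]
    r=cv2.minAreaRect((Q[:,:2]*1000).astype(np.float32));print(len(Q),np.round(r[0],1),np.round(r[1],1),round(r[2],1),'z',np.median(Q[:,2]).round(4)); print(cv2.boxPoints(r).round(0).tolist());return Q
print('fan');rect((190,170,290,265),.072,.085)
print('sill');rect((240,225,295,285),.022,.038)
print('mod');rect((430,190,530,320),.08,.09)
print('jar');rect((370,275,410,320),.06,.11)
print('amber');rect((325,165,375,215),.04,.15)
Q=rect((425,225,500,300),.09,.17)
print('stack hi')
for z in np.arange(.095,.16,.01):
    q=Q[abs(Q[:,2]-z)<.005]; 
    if len(q): print(z.round(3),len(q),q.min(0).round(3),q.max(0).round(3))
np.set_printoptions(linewidth=200)
print((P[235:290:4,436:476:3,2]*1000).round(0))
S=np.load('side.npz')
c=cv2.resize(S['im'][250:370,380:520],(0,0),fx=5,fy=5,interpolation=2);save(c,'sidestack.png')
E
```

```text
fan [0.637 0.202 0.077]
sill [0.537 0.132 0.032]
mod [ 0.47  -0.415  0.086]
stack [ 0.512 -0.314  0.116]
jar [ 0.431 -0.163  0.089]
amber [ 0.705 -0.064  0.125]
yellow [ 0.556 -0.16   0.006]
fan
2896 [638.  201.6] [127.1 150.2] 36.2 z 0.0773
[[542.0, 225.0], [631.0, 104.0], [734.0, 179.0], [645.0, 300.0]]
sill
726 [554.9 133.4] [ 99.8 124.3] 36.0 z 0.029
[[478.0, 154.0], [551.0, 54.0], [632.0, 112.0], [559.0, 213.0]]
mod
4259 [ 531.  -361.1] [239.8 163.9] 14.7 z 0.0837
[[394.0, -312.0], [436.0, -471.0], [668.0, -410.0], [626.0, -251.0]]
jar
388 [ 431.7 -164.2] [50.5 49. ] 66.1 z 0.0883
[[399.0, -177.0], [444.0, -197.0], [464.0, -151.0], [420.0, -131.0]]
amber
616 [709.3 -65.4] [65.2 62.9] 84.1 z 0.0916
[[675.0, -95.0], [737.0, -101.0], [744.0, -36.0], [681.0, -30.0]]
625 [ 519.7 -370.3] [130.3 170.5] 37.3 z 0.1065
[[416.0, -342.0], [519.0, -478.0], [623.0, -399.0], [520.0, -263.0]]
stack hi
0.095 151 [ 0.444 -0.43   0.09 ] [ 0.601 -0.281  0.1  ]
0.105 181 [ 0.482 -0.327  0.1  ] [ 0.547 -0.283  0.11 ]
0.115 55 [ 0.49  -0.322  0.111] [ 0.543 -0.305  0.12 ]
0.125 50 [ 0.491 -0.325  0.12
[... 459 characters left out ...]
. 123. 138. 147.  87.  84.  86.  83.  82.]
 [ 63.  94.  96.  99. 104. 110. 123. 133. 146. 143.  79.  84.  84.  84.]
 [ 75.  91. 102.  99.  96. 103. 118. 126. 139. 141.  83.  82.  85.  85.]
 [ 69.  85.  97.  98. 104. 101. 107. 120. 134. 143. 147.  83.  82.  85.]
 [ 66.  78.  90. 101.  98.  98.  nan 116. 131. 141. 145.  85.  81.  86.]
 [ 57.  71.  83.  98. 100. 100. 105. 114. 109.  86.  80.  86.  84.  81.]
 [ 50.  60.  80.  94. 103.  -1.  27.  47.  75.  82.  84.  80.  82.  88.]
 [ 48.   2.  -0.  -2.   2.  -0.  15.  39.  72.  81.  81.  85.  83.  83.]
 [ -0.  -0.  -4.   3.  -1.  -2.  -5.  30.  54.  82.  83.  83.  82.  84.]
 [  4.  -2.   0.   1.  -5.  -1.   1.  19.  39.  71.  80.  84.  84.  84.]]
```

View pics/sidestack.png

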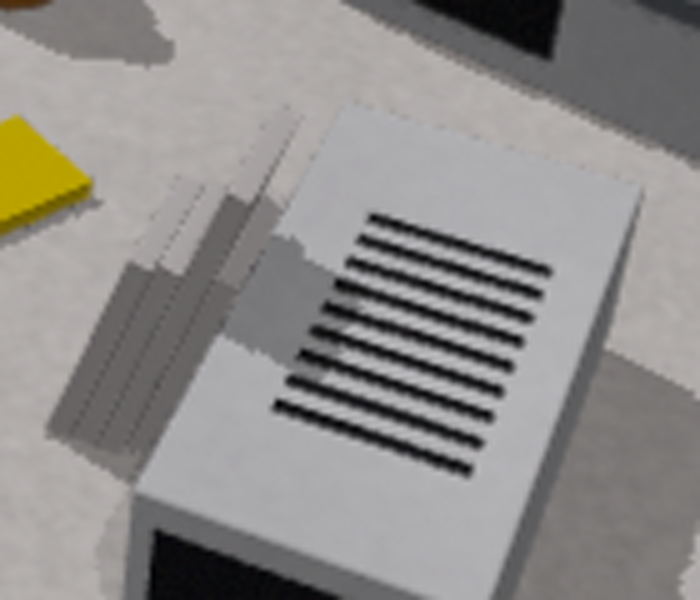

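The crop shows the long panel at about (260,160), with two short tops in front of it and one short panel behind it against the module. So the cassette is third in the stack. The predicted height of its top centre agrees with the depth data. Next I'll refine the frames and plan the pre-grasp.

```bash
cat >> h.py <<'E'
def mk(z,x):
    z=np.array(z,float);z/=np.linalg.norm(z);x=np.array(x,float);x-=z*(x@z);x/=np.linalg.norm(x)
    return np.stack([x,np.cross(z,x),z],1)
def plan(p,R,grip,n=None,show=True):
    """print rows from the present pose to TCP p, rotation R (straight line, even turn)"""
    s=telemetry.state();p0=np.array(s['tool_pos']);R0=Rn.from_quat(s['tool_rot']);R1=Rn.from_matrix(R)
    rv=(R0.inv()*R1).as_rotvec();dp=np.array(p)-p0
    N=n or int(np.ceil(max(np.linalg.norm(dp)/.040,np.degrees(np.linalg.norm(rv))/7.0,1)))
    print('t',round(s['time'],2),'dp',(dp*1000).round(1),'turn',np.degrees(rv).round(1),'rows',N,'F',np.round(s['wrist_force'],1),'op',round(s['opening'],4))
    rows=[]
    for i in range(N):
        Ri=R0*Rn.from_rotvec(rv*i/N)
        rows.append([*Ri.inv().apply(dp/N*1000).round(1).tolist(),*np.degrees(rv/N).round(2).tolist(),grip])
    for i in range(0,N,5): print('[[%s]]'%','.join(str(r).replace(' ','') for r in rows[i:i+5]))
Z=np.array([0,0,1.])
E
python3 - <<'E'
from h import *
D=np.load('top.npz');P=D['P']
# module from its top away from the stack
Q=P[190:320,430:530].reshape(-1,3);Q=Q[(Q[:,2]>.078)&(Q[:,2]<.092)]
a=np.radians(14.7);X=np.array([np.cos(a),np.sin(a),0]);n=np.array([-np.sin(a),np.cos(a),0]);c=np.array([.537,-.3825,0])
for da in np.radians([13.7,14.7,15.7]):
    n2=np.array([-np.sin(da),np.cos(da)]);X2=np.array([np.cos(da),np.sin(da)])
    q=Q[:,:2]; w=q@X2-(c[:2]@X2); y=q@n2-c[:2]@n2
    ed=[np.percentile(y[(w>l)&(w<l+.02)],1).round(4) for l in(-.1,-.06,-.02,.02,.06,.09)]
    print(np.degrees(da),ed, w.min(),w.max())
C=P[225:300,425:500].reshape(-1,3);C=C[(C[:,2]>.108)]
xx=(C-c)@X;yy=(C-c)@n
print('x ext',np.percentile(xx,[1,5,50,95,99]).round(4))
t=C[:,2]>.14;print('top n',np.percentile(yy[t],[5,50,95]).round(4),C[t,2].max())
# fan
F=P[170:265,190:290].reshape(-1,3);F=F[(F[:,2]>.070)&(F[:,2]<.085)]
r=cv2.minAreaRect((F[:,:2]*1000).astype(np.float32));print(r)
S=P[215:290,230:300].reshape(-1,3);S=S[(S[:,2]>.022)&(S[:,2]<.038)]
b=np.radians(36);fx=np.array([np.cos(b),np.sin(b)]);fy=np.array([-fx[1],fx[0]]);m=np.array([.5865,.1645])
s=(S[:,:2]-m);u=s@fx;v=s@fy
k=(u>-.1)&(u<-.03)&(abs(v)<.05);print('sill',np.percentile(u[k],[0,1]),np.percentile(v[k],[1,50,99]))
for l in(-.09,-.07,-.05): kk=k&(abs(u-l)<.01);print(l,v[kk].min(),v[kk].max())
E
```

```text
13.700000000000001 [np.float64(-0.0593), np.float64(-0.0593), np.float64(-0.0583), np.float64(-0.0574), np.float64(-0.0552), np.float64(-0.0567)] -0.1210106112980931 0.12050414744974014
14.7 [np.float64(-0.0576), np.float64(-0.0583), np.float64(-0.0583), np.float64(-0.0578), np.float64(-0.0565), np.float64(-0.0584)] -0.12023001392182464 0.11987824748857928
15.7 [np.float64(-0.0561), np.float64(-0.0564), np.float64(-0.0581), np.float64(-0.0584), np.float64(-0.0574), np.float64(-0.0601)] -0.12078606661249452 0.12032469939000545
x ext [-0.0303 -0.0281 -0.0031  0.0221  0.0251]
top n [0.0552 0.0607 0.0654] 0.14978648895889551
((637.86279296875, 201.7972412109375), (127.26981353759766, 150.2125244140625), 35.99562454223633)
sill [-0.09377215 -0.09365916] [-0.02155844  0.00020282  0.02146991]
-0.09 -0.02160028193079111 0.021759639430688926
-0.07 -0.02154693571671399 0.021873253449653664
-0.05 -0.02205289777451375 0.021605809831361126
```

```bash
cat >> h.py <<'E'
a=np.radians(14.7);X=np.array([np.cos(a),np.sin(a),0]);n=np.array([-np.sin(a),np.cos(a),0]);c=np.array([.537,-.3825,0])
zc=np.cos(np.radians(15))*Z-np.sin(np.radians(15))*n
T=c-.003*X+.060*n+.146*Z
G=T-.015*zc
zt=-(n+Z)/np.sqrt(2); Rg=mk(zt,X)
E
python3 - <<'E'
from h import *
print(T,G)
plan(G-zt*.15+Z*.03,Rg,100)
E
```

```text
[ 0.51887272 -0.32522521  0.146     ] [ 0.51788756 -0.32147     0.13151111]
t 0.1 dp [ 287.2 -702.4  -35.6] turn [-41.7 -20.5  49.7] rows 19 F [0.5 0.5 0. ] op 0.0855
[[[-28.2,28.3,1.9,-2.2,-1.08,2.61,100],[-26.8,29.4,3.5,-2.2,-1.08,2.61,100],[-25.4,30.5,5.2,-2.2,-1.08,2.61,100],[-23.9,31.4,6.8,-2.2,-1.08,2.61,100],[-22.3,32.1,8.5,-2.2,-1.08,2.61,100]]]
[[[-20.6,32.7,10.1,-2.2,-1.08,2.61,100],[-18.9,33.2,11.8,-2.2,-1.08,2.61,100],[-17.1,33.6,13.4,-2.2,-1.08,2.61,100],[-15.3,33.8,15.0,-2.2,-1.08,2.61,100],[-13.5,33.8,16.5,-2.2,-1.08,2.61,100]]]
[[[-11.6,33.7,18.1,-2.2,-1.08,2.61,100],[-9.7,33.5,19.6,-2.2,-1.08,2.61,100],[-7.8,33.1,21.0,-2.2,-1.08,2.61,100],[-5.9,32.6,22.4,-2.2,-1.08,2.61,100],[-4.0,31.9,23.7,-2.2,-1.08,2.61,100]]]
[[[-2.1,31.1,25.0,-2.2,-1.08,2.61,100],[-0.2,30.2,26.2,-2.2,-1.08,2.61,100],[1.6,29.2,27.3,-2.2,-1.08,2.61,100],[3.5,28.0,28.4,-2.2,-1.08,2.61,100]]]
```

```bash
python3 -m pendant '[[[-28,28,2,-2.2,-1.1,2.6,100],[-27,29,3,-2.2,-1.1,2.6,100],[-25,30,5,-2.2,-1.1,2.6,100],[-24,31,7,-2.2,-1.1,2.6,100],[-22,32,8,-2.2,-1.1,2.6,100]]]' 60
python3 -m pendant '[[[-21,33,10,-2.2,-1.1,2.6,100],[-19,33,12,-2.2,-1.1,2.6,100],[-17,34,13,-2.2,-1.1,2.6,100],[-15,34,15,-2.2,-1.1,2.6,100],[-13,34,16,-2.2,-1.1,2.6,100]]]'
python3 - <<'E'
from h import *
plan(G-zt*.15+Z*.03,Rg,100)
E
```

```text
time: 0.52
tool_pos: [0.2786, 0.2981, 0.2917]
tool_rot: [0.885, 0.452, 0.012, 0.111]
wrist_force: [0.7, 0.9, 0.7]
opening: 0.0855
time: 0.93
tool_pos: [0.3547, 0.1043, 0.2849]
tool_rot: [0.915, 0.336, 0.024, 0.22]
wrist_force: [0.7, 0.9, 0.0]
opening: 0.0853
t 0.93 dp [ 136.3 -323.2  -17.3] turn [-18.5  -9.1  23.4] rows 9 F [0.7 0.9 0. ] op 0.0853
[[[-10.6,32.7,18.6,-2.05,-1.01,2.6,100],[-8.7,32.4,19.9,-2.05,-1.01,2.6,100],[-6.9,32.0,21.2,-2.05,-1.01,2.6,100],[-5.1,31.5,22.4,-2.05,-1.01,2.6,100],[-3.3,30.9,23.6,-2.05,-1.01,2.6,100]]]
[[[-1.5,30.1,24.7,-2.05,-1.01,2.6,100],[0.3,29.2,25.8,-2.05,-1.01,2.6,100],[2.1,28.2,26.8,-2.05,-1.01,2.6,100],[3.8,27.1,27.8,-2.05,-1.01,2.6,100]]]
```

```bash
python3 -m pendant '[[[-10.6,32.7,18.6,-2.05,-1,2.6,100],[-8.7,32.4,20,-2.05,-1,2.6,100],[-7,32,21,-2.05,-1,2.6,100],[-5,31.5,22.4,-2.05,-1,2.6,100],[-3.3,31,23.6,-2.05,-1,2.6,100]]]' >/dev/null
python3 -m pendant '[[[-1.5,30,24.7,-2.05,-1,2.6,100],[0.3,29,25.8,-2.05,-1,2.6,100],[2,28,26.8,-2.05,-1,2.6,100],[3.8,27,27.8,-2.05,-1,2.6,100],[0,0,0,0,0,0,100]]]'
python3 - <<'E'
from h import *
im,d,P=cloud('wrist');save(im,'w1.png')
C=P.reshape(-1,3);q=C-c;k=(C[:,2]>.112)&(abs(q@X)<.06)&(abs(q@n-.06)<.04);C=C[k];q=q[k]
print(k.sum())
xx=q@X;yy=q@n;print('x',np.percentile(xx,[1,5,50,95,99]).round(4),'zmax',np.percentile(C[:,2],99))
t=C[:,2]>.140;print('top n',np.percentile(yy[t],[2,50,98]).round(4))
f=(C[:,2]<.135);print('face n-line',np.polyfit(C[f,2],yy[f],1))
plan(G-zt*.053,Rg,100)
E
```

```text
time: 1.77
tool_pos: [0.488, -0.2427, 0.2674]
tool_rot: [0.915, 0.103, 0.048, 0.388]
wrist_force: [0.7, 0.5, 0.2]
opening: 0.0858
4743
x [-0.0304 -0.0278 -0.0028  0.0223  0.0246] zmax 0.14781134586378894
top n [0.0559 0.0648 0.067 ]
face n-line [-0.27357101  0.10455473]
t 1.82 dp [ 21.4 -44.3 -98.1] turn [ 0.9  0.9 -1.3] rows 3 F [-0.3  0.7  0.3] op 0.0855
[[[3.4,-12.3,34.3,0.29,0.3,-0.42,100],[3.3,-12.1,34.3,0.29,0.3,-0.42,100],[3.3,-11.9,34.4,0.29,0.3,-0.42,100]]]
```

View pics/w1.png

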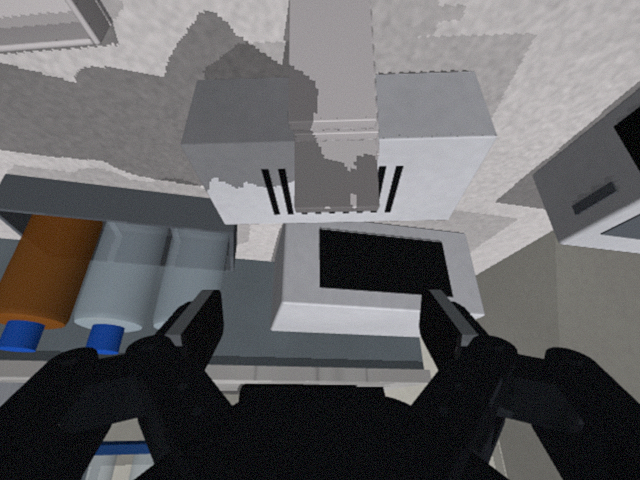

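The wrist view confirms the model. The cassette top is at about (337,205), the two short tops in front are at about (333,128), and the fingers straddle the stack. I'll advance and close.

```bash
python3 -m pendant '[[[3.4,-12.3,34.3,0.3,0.3,-0.4,100],[3.3,-12,34.3,0.3,0.3,-0.4,100],[1.6,-6,17,0.3,0.3,-0.4,100],[1.6,-6,17,0,0,0,100],[0,0,0,0,0,0,100]]]' 60
python3 - <<'E'
from h import *
plan(G-zt*.053,Rg,100)
print(telemetry.state()['qpos'])
E
```

```text
time: 2.23
tool_pos: [0.5079, -0.2836, 0.1662]
tool_rot: [0.917, 0.121, 0.049, 0.377]
wrist_force: [-1.2, 0.3, 0.0]
opening: 0.0853
t 2.23 dp [ 0.5 -1.6  2.8] turn [-0.3 -0.2  0.2] rows 1 F [-1.2  0.3  0. ] op 0.0853
[[[0.0,3.2,-0.8,-0.33,-0.2,0.22,100]]]
[-0.27565872  0.02948558 -0.64008096  0.43296754 -0.64857608  0.87338765]
```

```bash
python3 -m pendant '[[[0,3.2,-0.8,-0.3,-0.2,0.2,100],[0,0,0,0,0,0,50],[0,0,0,0,0,0,40],[0,0,0,0,0,0,30],[0,0,0,0,0,0,0]]]' 60;python3 -m pendant '[[[0,0,0,0,0,0,0],[0,0,0,0,0,0,0],[0,0,0,0,0,0,0]]]'
python3 - <<'E'
from h import *
p=np.array(telemetry.state()['tool_pos'])
plan(p+.04*zc,Rg,0,3)
plan(p+.14*zc,Rg,0,7)
E
```

```text
time: 2.65
tool_pos: [0.5087, -0.282, 0.1722]
tool_rot: [0.916, 0.12, 0.05, 0.379]
wrist_force: [-0.6, -0.1, -1.3]
opening: 0.0548
time: 2.9
tool_pos: [0.5089, -0.2814, 0.1736]
tool_rot: [0.916, 0.12, 0.05, 0.379]
wrist_force: [-0.8, -0.9, -2.2]
opening: 0.0546
t 2.9 dp [  2.6 -10.   38.6] turn [-0.  -0.3  0.2] rows 3 F [-0.8 -0.9 -2.2] op 0.0546
[[[-0.0,11.5,-6.7,-0.01,-0.09,0.05,0],[-0.0,11.5,-6.7,-0.01,-0.09,0.05,0],[-0.0,11.5,-6.7,-0.01,-0.09,0.05,0]]]
t 2.9 dp [  9.2 -35.  135.2] turn [-0.  -0.3  0.2] rows 7 F [-0.8 -0.9 -2.2] op 0.0546
[[[-0.0,17.3,-10.0,-0.0,-0.04,0.02,0],[-0.0,17.3,-10.0,-0.0,-0.04,0.02,0],[-0.0,17.3,-10.0,-0.0,-0.04,0.02,0],[-0.0,17.3,-10.0,-0.0,-0.04,0.02,0],[-0.0,17.3,-10.0,-0.0,-0.04,0.02,0]]]
[[[-0.0,17.3,-10.0,-0.0,-0.04,0.02,0],[-0.0,17.3,-10.0,-0.0,-0.04,0.02,0]]]
```

```bash
python3 -m pendant '[[[0,6,-3.4,0,0,0,0],[0,6,-3.4,0,0,0,0],[0,6,-3.4,0,0,0,0],[0,6,-3.4,0,0,0,0],[0,0,0,0,0,0,0]]]'
python3 - <<'E'
from h import *
im,d,P=cloud('side');c1=cv2.resize(im[230:390,360:540],(0,0),fx=3,fy=3);im,d,P=cloud('top');c2=cv2.resize(im[200:320,400:520],(0,0),fx=4,fy=4);save(np.hstack([c1,c2[:480]]) ,'lift1.png'); print(c1.shape)
E
```

```text
time: 3.32
tool_pos: [0.5109, -0.2894, 0.2031]
tool_rot: [0.916, 0.12, 0.05, 0.379]
wrist_force: [0.7, -0.8, -1.6]
opening: 0.0548
(480, 540, 3)
```

View pics/lift1.png

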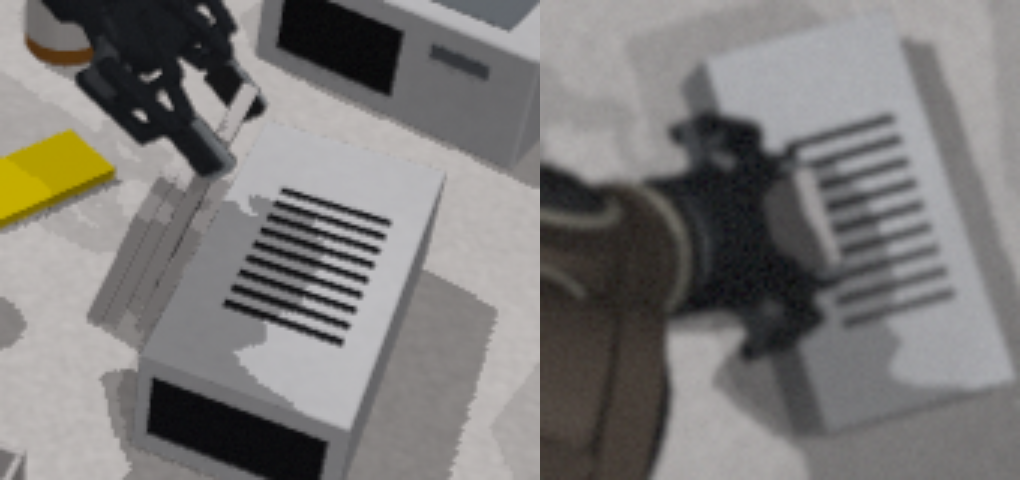

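The cassette is in the fingers at about (237,112) and rising, and the blanks are still standing at (150,250). I'll continue the draw.

```bash
python3 -m pendant '[[[0,8.6,-5,0,0,0,0],[0,8.6,-5,0,0,0,0],[0,8.6,-5,0,0,0,0],[0,8.6,-5,0,0,0,0],[0,8.6,-5,0,0,0,0]]]'
python3 -m pendant '[[[0,8.6,-5,0,0,0,0],[0,8.6,-5,0,0,0,0],[0,8.6,-5,0,0,0,0],[0,8.6,-5,0,0,0,0],[0,8.6,-5,0,0,0,0]]]'
python3 -m pendant '[[[0,8.6,-5,0,0,0,0],[0,8.6,-5,0,0,0,0],[0,8.6,-5,0,0,0,0],[0,0,0,0,0,0,0]]]'
python3 - <<'E'
from h import *
im,d,P=cloud('side');c1=cv2.resize(im[130:390,340:560],(0,0),fx=2.3,fy=2.3);im,d,P=cloud('wrist');save(np.hstack([c1,cv2.resize(im,(0,0),fx=.6,fy=c1.shape[0]/480)])[:,:890],'lift2.png')
print(telemetry.state()['qpos'])
E
```

```text
time: 3.83
tool_pos: [0.5127, -0.3017, 0.2508]
tool_rot: [0.917, 0.122, 0.048, 0.377]
wrist_force: [-0.2, -0.4, -1.7]
opening: 0.0543
time: 4.25
tool_pos: [0.5168, -0.3158, 0.306]
tool_rot: [0.916, 0.121, 0.049, 0.378]
wrist_force: [0.3, 0.5, -1.4]
opening: 0.0547
time: 4.58
tool_pos: [0.5198, -0.3248, 0.3414]
tool_rot: [0.916, 0.12, 0.05, 0.379]
wrist_force: [0.6, 0.1, -0.5]
opening: 0.0548
[-0.34551965 -0.03744147 -0.31846937  0.77414402 -0.61817876  0.79458531]
```

View pics/lift2.png

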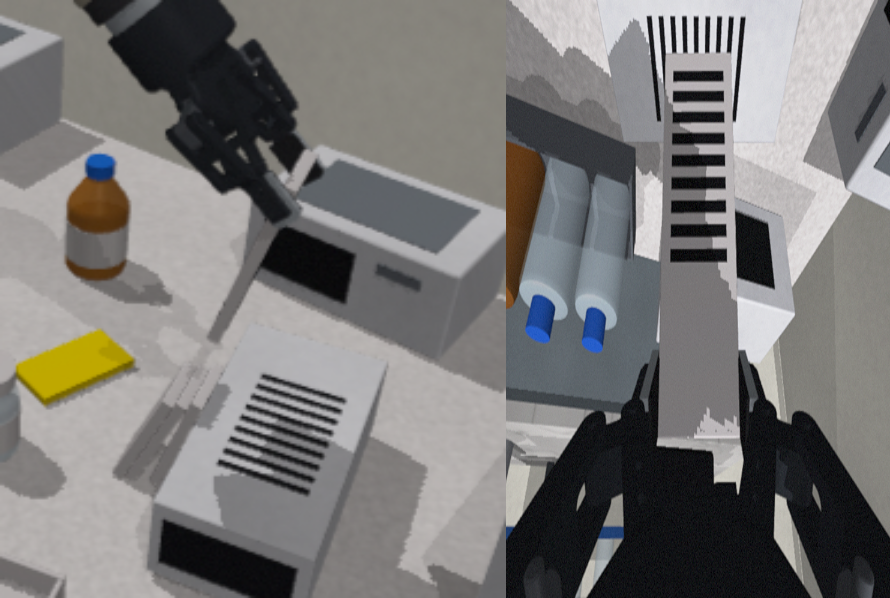

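The cassette is fully clear of the stack, with its grille in the wrist view at about (700,165). The three blanks still stand. I'll measure the cassette's pose in the hand before laying it.

```bash
cat >> h.py <<'E'
def inhand():
    """cassette face seen by the wrist camera, in tool axes (mm)"""
    im,d=snapshot('wrist');m=camera_model('wrist');f=240/np.tan(np.radians(m['vfov'])/2);v,u=np.mgrid[0:480,0:640]
    q=np.stack([(u-m['cx'])/f*d,(v-m['cy'])/f*d,d],-1).reshape(-1,3);M=np.array(m['mount']);p=(q@M[:3,:3].T+M[:3,3])*1000
    return im,p[d.ravel()>0]
E
python3 - <<'E'
from h import *
im,p=inhand()
R0=Rn.from_quat(telemetry.state()['tool_rot']).as_matrix()
e=R0.T@-zc; print('expected grille dir',e.round(3))
k=(abs(p[:,0])<24)&(p[:,2]>45)&(p[:,2]<140)&(p[:,1]>-145)
q=p[k]
# robust line in y-z: y=a+b z
for i in range(6):
    A=np.polyfit(q[:,2],q[:,1],1);r=q[:,1]-np.polyval(A,q[:,2]);q=q[abs(r)<max(3,2*r.std())]
print(len(q),A,'dir',np.array([A[0],1])/np.hypot(A[0],1))
g=np.array([A[0],1])/np.hypot(A[0],1); g=g if g[1]>0 else -g
s=q[:,1]*g[0]+q[:,2]*g[1];print('along',np.percentile(s,[0,1,99,100]).round(1), 'y,z of ends',q[s.argmin()].round(1),q[s.argmax()].round(1))
for lo in np.arange(s.min(),s.max(),30):
    t=(s>lo)&(s<lo+30);print(lo.round(0),t.sum())
# edges: widen x
k=(abs(p[:,1]-np.polyval(A,p[:,2]))<4)&(p[:,2]>60)&(p[:,2]<130);q2=p[k];q2=q2[abs(q2[:,0])<40]
for z in range(60,130,15):
    t=abs(q2[:,2]-z)<7
    if t.sum()>20: print(z,np.percentile(q2[t,0],[2,98]).round(1))
E
```

```text
expected grille dir [ 0.004 -0.864  0.503]
32428 [-1.75212411 90.23119256] dir [-0.8685022   0.49568532]
along [ 12.2  13.5 159.2 162.2] y,z of ends [10.7 12.3 46.2] [ -22.4 -118.   120.4]
12.0 8433
42.0 7409
72.0 6371
102.0 5532
132.0 4682
60 [-26.4  27. ]
75 [-26.4  27. ]
90 [-26.5  26.8]
105 [-26.6  26.8]
120 [-26.8  26.8]
```

```bash
cat >> h.py <<'E'
hd=np.radians(36);H=np.array([np.cos(hd),np.sin(hd),0]);Lf=np.array([-H[1],H[0],0])
mouth=np.array([.5865,.1645,.030])
def lay(C,tilt):
    "tool pose that puts the held cassette (first grasp) with centre C, grille dipping by tilt deg"
    t=np.radians(tilt);g=np.cos(t)*H-np.sin(t)*Z
    k=np.array([0,-.8685,.4957]);B=np.stack([[1,0,0],k,np.cross(k,[1,0,0])],1)
    W=np.stack([-Lf,g,np.cross(g,-Lf)],1);R=W@np.linalg.inv(B)
    return np.array(C)-.058*g-R@[0,0,.059],R
E
python3 - <<'E'
from h import *
p,R=lay([.545,-.025,.16],5);print(p,R.round(2));plan(p,R,0)
E
```

```text
[ 0.47829813 -0.07346175  0.21864995] [[ 0.59 -0.73  0.34]
 [-0.81 -0.53  0.25]
 [ 0.   -0.42 -0.91]]
t 4.73 dp [ -40.7  250.5 -119.3] turn [ 60.6 -12.6  71.9] rows 14 F [ 0.2  0.5 -1.8] op 0.0544
[[[1.9,-18.8,-6.7,4.33,-0.9,5.13,0],[0.1,-19.3,-5.2,4.33,-0.9,5.13,0],[-1.8,-19.6,-3.8,4.33,-0.9,5.13,0],[-3.6,-19.6,-2.2,4.33,-0.9,5.13,0],[-5.3,-19.3,-0.7,4.33,-0.9,5.13,0]]]
[[[-7.0,-18.7,0.8,4.33,-0.9,5.13,0],[-8.7,-17.9,2.4,4.33,-0.9,5.13,0],[-10.2,-16.8,3.8,4.33,-0.9,5.13,0],[-11.6,-15.5,5.2,4.33,-0.9,5.13,0],[-12.8,-14.0,6.5,4.33,-0.9,5.13,0]]]
[[[-13.8,-12.2,7.7,4.33,-0.9,5.13,0],[-14.7,-10.3,8.8,4.33,-0.9,5.13,0],[-15.4,-8.3,9.7,4.33,-0.9,5.13,0],[-15.9,-6.1,10.5,4.33,-0.9,5.13,0]]]
```

```bash
python3 -m pendant '[[[2,-19,-6.7,4.3,-0.9,5.1,0],[0,-19,-5,4.3,-0.9,5.1,0],[-2,-19.6,-4,4.3,-0.9,5.1,0],[-3.6,-19.6,-2,4.3,-0.9,5.1,0],[-5.3,-19,-0.7,4.3,-0.9,5.1,0]]]' | tail -4
python3 -m pendant '[[[-7,-18.7,0.8,4.3,-0.9,5.1,0],[-8.7,-18,2.4,4.3,-0.9,5.1,0],[-10,-17,3.8,4.3,-0.9,5.1,0],[-11.6,-15.5,5,4.3,-0.9,5.1,0],[-12.8,-14,6.5,4.3,-0.9,5.1,0]]]'
python3 - <<'E'
from h import *
p,R=lay([.545,-.025,.06],5);plan(p,R,0);print(telemetry.state()['qpos'])
E
```

```text
tool_pos: [0.5021, -0.2309, 0.2902]
tool_rot: [0.976, -0.1, 0.068, 0.178]
wrist_force: [1.0, -0.1, -2.0]
opening: 0.0546
time: 5.57
tool_pos: [0.4887, -0.1343, 0.2439]
tool_rot: [0.945, -0.314, 0.08, -0.038]
wrist_force: [0.4, -0.0, -1.6]
opening: 0.0548
t 5.57 dp [ -10.4   60.9 -125.3] turn [16.4 -2.4 18.2] rows 4 F [ 0.4 -0.  -1.6] op 0.0548
[[[-15.2,-6.8,30.7,4.09,-0.6,4.55,0],[-15.3,-3.4,31.2,4.09,-0.6,4.55,0],[-15.1,0.1,31.5,4.09,-0.6,4.55,0],[-14.6,3.5,31.5,4.09,-0.6,4.55,0]]]
[-0.30044192 -0.01333159 -0.33105516  1.09041777  0.07318618  1.91782959]
```

```bash
python3 -m pendant '[[[-15,-7,30,4.1,-0.6,4.6,0],[-15,-3.4,30,4.1,-0.6,4.6,0],[-15,0,30,4.1,-0.6,4.6,0],[-14.6,3.5,30,4.1,-0.6,4.6,0],[0,0,0,0,0,0,0]]]'
python3 - <<'E'
from h import *
s=telemetry.state();im,p=inhand();print(s['qpos'].round(2))
k=(abs(p[:,0])<24)&(p[:,2]>45)&(p[:,2]<140)&(p[:,1]>-145);q=p[k];q=q[abs(q[:,1]-(90.2-1.752*q[:,2]))<10]
A=np.polyfit(q[:,2],q[:,1],1);print(A)
w=(q/1000)@Rn.from_quat(s['tool_rot']).as_matrix().T+s['tool_pos']
al=w@H;print('top face z at ends',w[al<al.min()+.01,2].mean(),w[al>al.max()-.01,2].mean(),w.mean(0))
pp,R=lay([.545,-.025,.013],5);plan(pp,R,0)
E
```

```text
time: 5.98
tool_pos: [0.471, -0.0676, 0.1126]
tool_rot: [0.864, -0.453, 0.092, -0.197]
wrist_force: [-4.4, 0.7, -4.3]
opening: 0.0549
[-0.31 -0.05 -0.72  0.64  0.35  2.28]
[-1.73884537 88.61667368]
top face z at ends 0.06702185830266127 0.05528581683445178 [ 0.53189462 -0.02388254  0.06202227]
t 6.03 dp [  4.2  -4.3 -45.2] turn [-0.4  0.3 -1.2] rows 2 F [-0.5  0.1 -2.1] op 0.0544
[[[3.3,9.1,20.6,-0.22,0.15,-0.58,0],[3.1,9.1,20.7,-0.22,0.15,-0.58,0]]]
```

```bash
python3 -m pendant '[[[3,6,14,-0.2,0.1,-0.6,0],[2,6,13,-0.2,0.1,-0.6,0],[1,4,9,0,0,0,0],[0,0,0,0,0,0,0]]]'
python3 - <<'E'
from h import *
pp,R=lay([.545,-.025,.013],5);plan(pp,R,0)
E
```

```text
time: 6.37
tool_pos: [0.4852, -0.0773, 0.0844]
tool_rot: [0.873, -0.439, 0.103, -0.188]
wrist_force: [-0.8, 0.3, -1.5]
opening: 0.0547
t 6.37 dp [ -6.9   3.8 -12.7] turn [-0.  -0.6  0.8] rows 1 F [-0.8  0.3 -1.5] op 0.0547
[[[-7.4,8.3,10.1,-0.03,-0.58,0.76,0]]]
```

```bash
python3 -m pendant '[[[0,1.7,3.6,0,0,0,0],[0,1.7,3.6,0,0,0,0],[0,0.8,1.8,0,0,0,0],[0,0,0,0,0,0,0]]]'
python3 - <<'E'
from h import *
pp,R=lay([.545,-.025,.013],5);plan(pp,R,0)
E
```

```text
time: 6.7
tool_pos: [0.4909, -0.0796, 0.0796]
tool_rot: [0.873, -0.437, 0.107, -0.188]
wrist_force: [-0.1, -0.7, -1.2]
opening: 0.0549
t 6.7 dp [-12.6   6.2  -7.9] turn [-0.2 -1.   1. ] rows 1 F [-0.1 -0.7 -1.2] op 0.0549
[[[-12.6,9.1,4.2,-0.24,-1.0,1.03,0]]]
```

```bash
python3 -m pendant '[[[-6,4.5,3,-0.2,-1,1,0],[-4,4.5,3,0,0,0,0],[0,0,0,0,0,0,0]]]'
python3 - <<'E'
from h import *
pp,R=lay([.545,-.025,.013],5);plan(pp,R,0);print(telemetry.state()['qd'].round(3))
E
```

```text
time: 6.95
tool_pos: [0.4803, -0.0748, 0.0707]
tool_rot: [0.87, -0.444, 0.097, -0.191]
wrist_force: [-0.6, 0.3, -1.5]
opening: 0.0544
t 6.95 dp [-2.   1.3  1. ] turn [-0.1  0.  -0. ] rows 1 F [-0.6  0.3 -1.5] op 0.0544
[[[-2.2,0.3,-1.3,-0.08,0.03,-0.03,0]]]
[0.001 0.002 0.019 0.019 0.006 0.004]
```

```bash
python3 -m pendant '[[[-1,1,1.4,0,0,0,0],[0,0.8,1.2,0,0,0,0]]]'; python3 -m pendant '[[[0,0.8,1.2,0,0,0,0],[0,0.8,1.2,0,0,0,0]]]'
python3 - <<'E'
from h import *
s=telemetry.state();im,p=inhand()
k=(abs(p[:,0])<24)&(p[:,2]>45)&(p[:,2]<140)&(p[:,1]>-145);q=p[k];q=q[abs(q[:,1]-(88.6-1.74*q[:,2]))<8]
w=(q/1000)@Rn.from_quat(s['tool_rot']).as_matrix().T+s['tool_pos']
al=w@H;print('top face z at ends',w[al<al.min()+.01,2].mean(),w[al>al.max()-.01,2].mean(),w.mean(0))
pp,R=lay([.545,-.025,.013],5);plan(pp,R,0)
E
```

```text
time: 7.12
tool_pos: [0.4788, -0.0741, 0.0674]
tool_rot: [0.87, -0.444, 0.097, -0.192]
wrist_force: [-1.1, 0.2, -0.0]
opening: 0.0548
time: 7.28
tool_pos: [0.4788, -0.0742, 0.0653]
tool_rot: [0.87, -0.443, 0.098, -0.192]
wrist_force: [-9.4, -1.8, 15.7]
opening: 0.0548
top face z at ends 0.019492003796549518 0.0011792881712060473 [ 0.54030951 -0.02945765  0.01558978]
t 7.33 dp [-0.5  0.8  6.2] turn [-0.2  0.  -0. ] rows 1 F [-6.3  0.   9.2] op 0.0546
[[[-0.9,-2.7,-5.6,-0.24,0.02,-0.0,0]]]
```

Contact with the bench came at the expected height, with the handle end about 9 mm up. I'll back off 1 mm, release, and back away along the tool axis.

```bash
python3 -m pendant '[[[0,-0.4,-0.9,0,0,0,0],[0,0,0,0,0,0,68],[0,0,0,0,0,0,80],[0,0,0,0,0,0,100],[0,0,0,0,0,0,100]]]' 20
python3 -m pendant '[[[0,0,-10,0,0,0,100],[0,0,-20,0,0,0,100],[0,0,-30,0,0,0,100],[0,0,-30,0,0,0,100],[0,0,-30,0,0,0,100]]]'
python3 - <<'E'
from h import *
im,d,P=cloud('wrist');save(im,'laid.png')
C=P.reshape(-1,3);rgb=im.reshape(-1,3)
k=(C[:,2]>.006)&(C[:,2]<.016)&(C[:,0]>.44)&(C[:,0]<.65)&(C[:,1]>-.12)&(C[:,1]<.08)
r=cv2.minAreaRect((C[k][:,:2]*1000).astype(np.float32));print(k.sum(),r,'z',np.percentile(C[k,2],[5,50,95]))
E
```

```text
time: 7.75
tool_pos: [0.4799, -0.0745, 0.0675]
tool_rot: [0.87, -0.443, 0.099, -0.193]
wrist_force: [-0.1, -1.0, 0.2]
opening: 0.0853
time: 8.17
tool_pos: [0.4347, -0.1026, 0.1726]
tool_rot: [0.871, -0.443, 0.092, -0.192]
wrist_force: [1.1, 0.1, -0.8]
opening: 0.0856
12297 ((554.3809204101562, -41.9139404296875), (155.65414428710938, 92.70806121826172), 36.2789421081543) z [0.00930595 0.01044978 0.0115875 ]
```

View pics/laid.png

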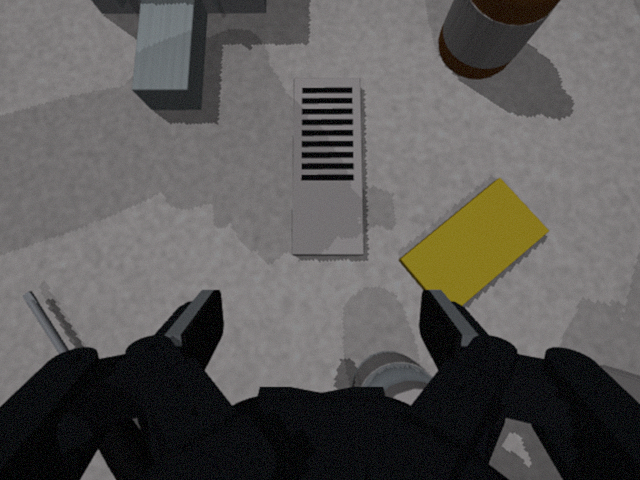

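The cassette lies flat on the bench, with its grille end at (328,85) and handle end at (328,252), and it is free of the fingers. The bottle is upright at the upper right. I'll rise and turn half way round so the camera sits behind the cassette, while measuring its exact pose.

```bash
cat >> h.py <<'E'
def cass():
    im,d,P=cloud('wrist');C=P.reshape(-1,3);rgb=im.reshape(-1,3).astype(int)
    k=(C[:,2]>.0065)&(C[:,2]<.016)&(C[:,0]>.44)&(C[:,0]<.65)&(C[:,1]>-.13)&(C[:,1]<.09)&(rgb[:,2]>.6*rgb[:,0])
    m=cv2.morphologyEx(k.reshape(480,640).astype(np.uint8),cv2.MORPH_OPEN,np.ones((3,3)))
    nl,lab,st,_=cv2.connectedComponentsWithStats(m);i=1+st[1:,4].argmax();w=C[lab.ravel()==i]
    r=cv2.minAreaRect((w[:,:2]*1000).astype(np.float32));print(len(w),r,np.median(w[:,2]));return r
E
python3 - <<'E'
from h import *
cass()
Rd=mk(-Z,Lf)
plan([.45,-.04,.25],Rd,100)
E
```

```text
10955 ((545.8857421875, -25.30364227294922), (150.6206817626953, 56.13351058959961), 36.3698616027832) 0.010408567844751776
t 8.27 dp [13.2 64.2 73.5] turn [  -0.2  -38.8 -175.7] rows 26 F [0.5 1.4 0.9] op 0.0856
[[[-1.7,-2.9,-1.8,-0.01,-1.49,-6.76,100],[-1.4,-3.1,-1.7,-0.01,-1.49,-6.76,100],[-1.1,-3.2,-1.7,-0.01,-1.49,-6.76,100],[-0.7,-3.3,-1.7,-0.01,-1.49,-6.76,100],[-0.4,-3.4,-1.7,-0.01,-1.49,-6.76,100]]]
[[[-0.0,-3.4,-1.7,-0.01,-1.49,-6.76,100],[0.3,-3.4,-1.7,-0.01,-1.49,-6.76,100],[0.7,-3.3,-1.7,-0.01,-1.49,-6.76,100],[1.0,-3.2,-1.7,-0.01,-1.49,-6.76,100],[1.4,-3.1,-1.7,-0.01,-1.49,-6.76,100]]]
[[[1.7,-2.9,-1.8,-0.01,-1.49,-6.76,100],[1.9,-2.7,-1.8,-0.01,-1.49,-6.76,100],[2.2,-2.4,-1.9,-0.01,-1.49,-6.76,100],[2.4,-2.2,-1.9,-0.01,-1.49,-6.76,100],[2.6,-1.9,-2.0,-0.01,-1.49,-6.76,100]]]
[[[2.8,-1.6,-2.1,-0.01,-1.49,-6.76,100],[2.9,-1.2,-2.1,-0.01,-1.49,-6.76,100],[2.9,-0.9,-2.2,-0.01,-1.49,-6.76,100],[3.0,-0.5,-2.3,-0.01,-1.49,-6.76,100],[2.9,-0.2,-2.4,-0.01,-1.49,-6.76,100]]]
[[[2.9,0.2,-2.5,-0.01,-1.49,-6.76,100],[2.8,0.5,-2.5,-0.01,-1.49,-6.76,100],[2.6,0.8,-2.6,-0.01,-1.49,-6.76,100],[2.4,1.1,-2.7,-0.01,-1.49,-6.76,100],[2.2,1.4,-2.7,-0.01,-1.49,-6.76,100]]]
[[[2.0,1.6,-2.8,-0.01,-1.49,-6.76,100]]]
```

```bash
for i in 1; do python3 -m pendant '[[[0,-10,-30,0,0,0,100],[0,-10,-30,0,0,0,100],[0,0,0,0,-1.5,-6.8,100],[0,0,0,0,-1.5,-6.8,100],[0,0,0,0,-1.5,-6.8,100]]]' >/dev/null
python3 -m pendant '[[[0,0,0,0,-1.5,-6.8,100],[0,0,0,0,-1.5,-6.8,100],[0,0,0,0,-1.5,-6.8,100],[0,0,0,0,-1.5,-6.8,100],[0,0,0,0,-1.5,-6.8,100]]]'
python3 -m pendant '[[[0,0,0,0,-1.5,-6.8,100],[0,0,0,0,-1.5,-6.8,100],[0,0,0,0,-1.5,-6.8,100],[0,0,0,0,-1.5,-6.8,100],[0,0,0,0,-1.5,-6.8,100]]]' >/dev/null
python3 -m pendant '[[[0,0,0,0,-1.5,-6.8,100],[0,0,0,0,-1.5,-6.8,100],[0,0,0,0,-1.5,-6.8,100],[0,0,0,0,-1.5,-6.8,100],[0,0,0,0,-1.5,-6.8,100]]]' ; done
python3 - <<'E'
from h import *
print(telemetry.state()['qpos'].round(2))
Rd=mk(-Z,Lf)
plan([.45,-.06,.22],Rd,100)
E
```

```text
time: 9.1
tool_pos: [0.4304, -0.1084, 0.2379]
tool_rot: [0.981, 0.038, 0.085, -0.17]
wrist_force: [0.1, -0.7, 0.7]
opening: 0.086
time: 9.93
tool_pos: [0.4321, -0.108, 0.2275]
tool_rot: [0.784, 0.613, 0.039, -0.09]
wrist_force: [0.7, -0.7, 0.1]
opening: 0.0859
[-0.33  0.06 -0.29  1.33  0.16 -0.09]
t 9.93 dp [17.9 48.  -7.5] turn [ -0.7 -11.5 -49.7] rows 8 F [ 0.7 -0.7  0.1] op 0.0859
[[[6.1,0.9,1.9,-0.09,-1.44,-6.22,100],[6.0,1.5,1.8,-0.09,-1.44,-6.22,100],[5.9,2.2,1.6,-0.09,-1.44,-6.22,100],[5.6,2.8,1.5,-0.09,-1.44,-6.22,100],[5.3,3.4,1.4,-0.09,-1.44,-6.22,100]]]
[[[5.0,3.9,1.2,-0.09,-1.44,-6.22,100],[4.6,4.5,1.1,-0.09,-1.44,-6.22,100],[4.1,4.9,1.0,-0.09,-1.44,-6.22,100]]]
```

```bash
python3 -m pendant '[[[6,1,2,-0.1,-1.4,-6.2,100],[6,1.5,1.8,-0.1,-1.4,-6.2,100],[6,2,1.6,-0.1,-1.4,-6.2,100],[5.6,2.8,1.5,-0.1,-1.4,-6.2,100],[5.3,3.4,1.4,-0.1,-1.4,-6.2,100]]]' >/dev/null
python3 -m pendant '[[[5,4,1.2,-0.1,-1.4,-6.2,100],[4.6,4.5,1,-0.1,-1.4,-6.2,100],[4,5,1,-0.1,-1.4,-6.2,100],[0,0,0,0,0,0,100]]]'
cat >> h.py <<'E'
hc=np.radians(36.37);Hc=np.array([np.cos(hc),np.sin(hc),0]);Lc=np.array([-Hc[1],Hc[0],0]);Rc=mk(-Z,Lc)
Cc=np.array([.5459,-.0253,0])
E
python3 - <<'E'
from h import *
cass()
plan(Cc-.050*Hc+.12*Z,Rc,100)
E
```

```text
time: 10.68
tool_pos: [0.4514, -0.0562, 0.211]
tool_rot: [0.433, 0.901, -0.001, -0.001]
wrist_force: [-0.4, 0.2, -0.2]
opening: 0.0855
8029 ((545.9946899414062, -26.241188049316406), (149.0133056640625, 56.08507537841797), 36.348876953125) 0.010561156361233642
t 10.73 dp [ 54.4   1.6 -91. ] turn [-0.2 -0.1  2. ] rows 3 F [-0.5  0.1 -0.6] op 0.0853
[[[-10.9,14.6,30.3,-0.06,-0.03,0.68,100],[-10.7,14.7,30.3,-0.06,-0.03,0.68,100],[-10.5,14.8,30.3,-0.06,-0.03,0.68,100]]]
```

```bash
python3 -m pendant '[[[-11,14.6,24,0,0,0.7,100],[-11,14.7,24,0,0,0.7,100],[-10.5,14.8,24,0,0,0.7,100],[0,0,18,0,0,0,100],[0,0,0,0,0,0,100]]]'
python3 - <<'E'
from h import *
plan(Cc-.050*Hc+.071*Z,Rc,100)
E
```

```text
time: 11.15
tool_pos: [0.5088, -0.0567, 0.1179]
tool_rot: [0.46, 0.888, -0.0, -0.001]
wrist_force: [-1.2, -0.0, -0.2]
opening: 0.0855
t 11.15 dp [ -3.2   1.7 -46.9] turn [-0.1 -0.1 -1.2] rows 2 F [-1.2 -0.  -0.2] op 0.0855
[[[1.6,-0.8,23.4,-0.03,-0.04,-0.59,100],[1.6,-0.8,23.4,-0.03,-0.04,-0.59,100]]]
```

```bash
python3 -m pendant '[[[1.6,-1,18,0,0,-0.6,100],[1.6,-1,15,0,0,-0.6,100],[0,0,10,0,0,0,100],[0,0,0,0,0,0,100]]]'
python3 - <<'E'
from h import *
plan(Cc-.050*Hc+.071*Z,Rc,100)
E
```

```text
time: 11.48
tool_pos: [0.5053, -0.0567, 0.0738]
tool_rot: [0.455, 0.89, -0.0, -0.002]
wrist_force: [-0.6, 0.4, -0.2]
opening: 0.0854
t 11.48 dp [ 0.3  1.7 -2.8] turn [-0.1 -0.2 -0.6] rows 1 F [-0.6  0.4 -0.2] op 0.0854
[[[1.2,1.3,2.8,-0.14,-0.23,-0.55,100]]]
```

```bash
python3 -m pendant '[[[1.2,1.3,3,0,0,-0.6,100],[0,0,0.3,0,0,0,50],[0,0,0.3,0,0,0,0],[0,0,0,0,0,0,0],[0,0,0,0,0,0,0]]]' 80; python3 -m pendant '[[[0,0,0,0,0,0,0],[0,0,0,0,0,0,0]]]'
```

```text
time: 11.9
tool_pos: [0.5072, -0.0556, 0.0743]
tool_rot: [0.452, 0.892, 0.001, -0.0]
wrist_force: [0.1, -0.4, -1.9]
opening: 0.0529
time: 12.07
tool_pos: [0.5077, -0.0556, 0.0753]
tool_rot: [0.452, 0.892, 0.001, 0.0]
wrist_force: [0.3, 1.1, -2.0]
opening: 0.053
```

```bash
python3 -m pendant '[[[0,0,-8,0,0,0,0],[0,0,-8,0,0,0,0],[0,0,-10,0,0,0,0],[0,0,-10,0,0,0,0],[0,0,0,0,0,0,0]]]'
cat >> h.py <<'E'
def held():
    s=telemetry.state();im,p=inhand()
    k=(abs(p[:,0])<24)&(p[:,2]>45)&(p[:,2]<85)&(p[:,1]>-30)&(p[:,1]<140);q=p[k]
    for i in range(5):
        A=np.polyfit(q[:,1],q[:,2],1);r=q[:,2]-np.polyval(A,q[:,1]);q=q[abs(r)<max(2,2*r.std())]
    print('face z=a*y+b',A.round(4),'y range',np.percentile(q[:,1],[0,.5,99.5,100]).round(1),len(q))
    k=(abs(p[:,2]-np.polyval(A,p[:,1]))<3)&(abs(p[:,0])<36)
    for y in(45,60,75,90,105):
        t=k&(abs(p[:,1]-y)<6); print(y,t.sum(),np.percentile(p[t,0],[2,98]).round(1) if t.sum()>20 else '')
    w=(q/1000)@Rn.from_quat(s['tool_rot']).as_matrix().T+s['tool_pos']
    al=w@H;print('world z near/far',w[al<al.min()+.01,2].mean().round(4),w[al>al.max()-.01,2].mean().round(4))
    return im
E
python3 - <<'E'
from h import *
im=held();save(im,'held.png')
E
```

```text
time: 12.48
tool_pos: [0.5073, -0.0556, 0.115]
tool_rot: [0.452, 0.892, 0.001, -0.0]
wrist_force: [0.6, -0.5, -1.1]
opening: 0.053
face z=a*y+b [5.80000e-03 6.29368e+01] y range [-25.7 -25.2  45.2  47.4] 14889
45 1185 [-26.6  26.3]
60 0 
75 0 
90 0 
105 0 
world z near/far 0.0522 0.0519
```

View pics/held.png

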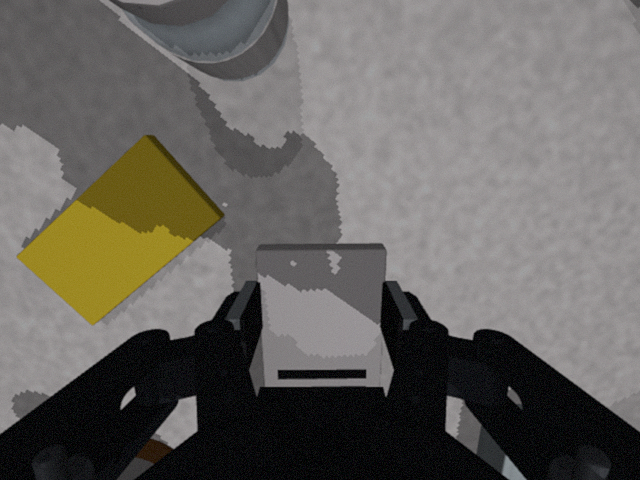

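The cassette is held squarely and level: the top-face slope is 0.006, the handle end is at y=-25.7 mm in the tool frame, and it is centred in x. I'll move in front of the slot.

```bash
cat >> h.py <<'E'
Rs=mk(-Z,Lf)
def slotpose(xg,bot): return mouth*[1,1,0]+(xg-.124)*H+(bot+.0729)*Z
E
python3 -m pendant '[[[0,0,-15,0,0,0,0],[0,0,-15,0,0,0,0]]]'
python3 - <<'E'
from h import *
plan(slotpose(-.06,.06),Rs,0)
E
```

```text
time: 12.7
tool_pos: [0.5056, -0.0554, 0.1426]
tool_rot: [0.452, 0.892, -0.0, -0.002]
wrist_force: [0.8, 0.7, -0.9]
opening: 0.0533
t 12.7 dp [-67.9 111.8  -9.7] turn [-0.2 -0.2  0.2] rows 4 F [ 0.8  0.7 -0.9] op 0.0533
[[[32.6,2.8,2.5,-0.04,-0.06,0.06,0],[32.6,2.8,2.5,-0.04,-0.06,0.06,0],[32.6,2.8,2.5,-0.04,-0.06,0.06,0],[32.6,2.7,2.5,-0.04,-0.06,0.06,0]]]
```

```bash
python3 -m pendant '[[[32,3,2.5,0,0,0,0],[32,3,2.5,0,0,0,0],[32,3,2.5,0,0,0,0],[32,3,2.5,0,0,0,0],[0,0,0,0,0,0,0]]]'
python3 - <<'E'
from h import *
held()
plan(slotpose(-.06,.036),Rs,0)
# grille end measured by the top camera
im,d,P=cloud('top');C=P.reshape(-1,3);q=C-mouth;u=q@H;v=q@Lf
k=(C[:,2]>.055)&(C[:,2]<.085)&(u>-.12)&(u<-.035)&(abs(v)<.05)
print('top: ends',np.percentile(u[k],[95,99,100]).round(4),'sides',np.percentile(v[k],[1,50,99]).round(4),np.median(C[k,2]))
for l in(-.115,-.1,-.085,-.07):
    t=k&(abs(u-l)<.008);print(l,t.sum(),np.percentile(v[t],[2,98]).round(4) if t.sum()>10 else'')
E
```

```text
time: 13.12
tool_pos: [0.4403, 0.0569, 0.1355]
tool_rot: [0.455, 0.891, 0.001, 0.001]
wrist_force: [-0.5, -0.5, -1.8]
opening: 0.0529
face z=a*y+b [6.50000e-03 6.29367e+01] y range [-25.8 -25.2  45.2  48.1] 14910
45 1190 [-26.9  26.3]
60 0 
75 0 
90 0 
105 0 
world z near/far 0.0726 0.0724
t 13.17 dp [ -4.    0.7 -26.9] turn [ 0.2  0.1 -0.1] rows 1 F [ 0.6 -0.8 -1.5] op 0.0526
[[[2.9,-2.9,26.9,0.2,0.13,-0.13,0]]]
top: ends [-0.0582 -0.0582 -0.0582] sides [-0.0309 -0.0309 -0.0309] 0.07568322777776872
-0.115 0 
-0.1 0 
-0.085 0 
-0.07 0
```

```bash
python3 -m pendant '[[[2,-2,10,0,0,0,0],[1,-1,9,0,0,0,0],[0,0,6,0,0,0,0],[0,0,0,0,0,0,0]]]'
python3 - <<'E'
from h import *
im,d,P=cloud('side');C=P.reshape(-1,3);q=C-mouth;u=q@H;v=q@Lf
k=(C[:,2]>.040)&(C[:,2]<.052)&(u>-.16)&(u<-.03)&(abs(v)<.045)
print(k.sum(),'u',np.percentile(u[k],[1,50,99]).round(4),'v',np.percentile(v[k],[1,50,99]).round(4),np.median(C[k,2]))
for l in(-.13,-.115,-.1,-.085,-.07):
    t=k&(abs(u-l)<.008);print(l,t.sum(),np.percentile(v[t],[2,98]).round(4) if t.sum()>10 else'')
vv,uu=np.nonzero((d>0)&(np.abs((P-mouth)@H+.05)<.15)&(np.abs((P-mouth)@Lf)<.1)&(P[...,2]>.02)&(P[...,2]<.2))
y0,y1,x0,x1=vv.min(),vv.max(),uu.min(),uu.max();save(cv2.resize(im[y0:y1,x0:x1],(0,0),fx=4,fy=4)[:600,:800],'pre.png')
plan(slotpose(-.06,.033),Rs,0)
E
```

```text
time: 13.55
tool_pos: [0.4402, 0.0535, 0.1088]
tool_rot: [0.457, 0.89, 0.001, 0.004]
wrist_force: [0.4, -0.6, -2.0]
opening: 0.0533
254 u [-0.1597 -0.1317 -0.0598] v [-0.0289  0.0017  0.0226] 0.045626531629013395
-0.13 52 [-0.0112  0.0224]
-0.115 37 [-0.0019  0.0225]
-0.1 22 [-0.0302  0.0224]
-0.085 21 [-0.0282 -0.0158]
-0.07 17 [-0.0276 -0.0089]
t 13.6 dp [-2.7  2.9 -3.3] turn [ 0.3  0.3 -0.4] rows 1 F [-0.1  0.5 -1.6] op 0.0527
[[[4.0,-0.5,3.3,0.31,0.3,-0.37,0]]]
```

View pics/pre.png

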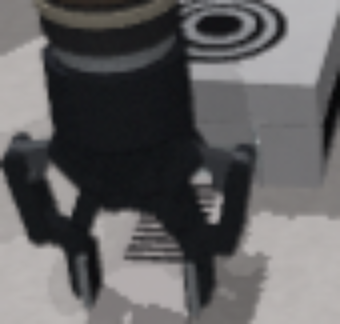

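The side view shows the cassette, grille at about (170,235), pointing at the slot. It still needs to go about 4 mm to the left. I'll correct that and feed in step by step.

```bash
python3 -m pendant '[[[3,0,2,0.3,0.3,-0.4,0],[2,6,1.5,0,0,0,0],[0,8,0.5,0,0,0,0],[0,8,0.3,0,0,0,0],[0,0,0,0,0,0,0]]]'
python3 - <<'E'
from h import *
print('grille x',((np.array(telemetry.state()['tool_pos'])-mouth)@H+.124).round(4))
plan(slotpose(-.02,.033),Rs,0)
E
```

```text
time: 14.02
tool_pos: [0.4578, 0.0708, 0.1044]
tool_rot: [0.455, 0.891, 0.0, -0.0]
wrist_force: [-0.6, -0.3, -2.0]
opening: 0.0529
grille x -0.0352
t 14.02 dp [12.2  9.   1.5] turn [ 0.  -0.  -0.1] rows 1 F [-0.6 -0.3 -2. ] op 0.0529
[[[0.2,15.2,-1.5,0.01,-0.03,-0.12,0]]]
```

```bash
python3 -m pendant '[[[0.2,7,-1,0,0,-0.1,0],[0,8,-0.3,0,0,0,0],[0,8,0,0,0,0,0],[0,0,0,0,0,0,0]]]'
python3 - <<'E'
from h import *
print('grille x',((np.array(telemetry.state()['tool_pos'])-mouth)@H+.124).round(4))
plan(slotpose(.02,.033),Rs,0)
E
```

```text
time: 14.35
tool_pos: [0.4795, 0.0868, 0.1063]
tool_rot: [0.454, 0.891, 0.001, 0.0]
wrist_force: [0.1, -0.3, -1.4]
opening: 0.0529
grille x -0.0083
t 14.35 dp [22.9 16.6 -0.4] turn [0.1 0.  0. ] rows 1 F [ 0.1 -0.3 -1.4] op 0.0529
[[[-0.0,28.3,0.5,0.09,0.01,0.04,0]]]
```

```bash
python3 -m pendant '[[[0,7,0.3,0,0,0,0],[0,7,0,0,0,0,0],[0,0,0,0,0,0,0]]]'; python3 -m pendant '[[[0,7,0,0,0,0,0],[0,7,0,0,0,0,0],[0,0,0,0,0,0,0]]]'
python3 - <<'E'
from h import *
print('grille x',((np.array(telemetry.state()['tool_pos'])-mouth)@H+.124).round(4))
plan(slotpose(.08,.0325),Rs,0)
E
```

```text
time: 14.6
tool_pos: [0.4923, 0.0962, 0.106]
tool_rot: [0.453, 0.891, 0.001, 0.0]
wrist_force: [-0.1, -0.3, -1.0]
opening: 0.053
time: 14.85
tool_pos: [0.5047, 0.1053, 0.1059]
tool_rot: [0.453, 0.891, 0.001, 0.0]
wrist_force: [0.5, 0.6, -1.9]
opening: 0.0529
grille x 0.023
t 14.85 dp [46.2 33.3 -0.5] turn [0.1 0.  0.1] rows 2 F [ 0.5  0.6 -1.9] op 0.0529
[[[-0.1,28.5,0.3,0.04,0.0,0.03,0],[-0.1,28.5,0.3,0.04,0.0,0.03,0]]]
```

It entered freely. I'll continue toward the stop.

```bash
python3 -m pendant '[[[0,8,0.2,0,0,0,0],[0,8,0,0,0,0,0],[0,8,0,0,0,0,0],[0,0,0,0,0,0,0]]]'; python3 -m pendant '[[[0,7,0.2,0,0,0,0],[0,7,0,0,0,0,0],[0,6,0,0,0,0,0],[0,0,0,0,0,0,0]]]'
python3 - <<'E'
from h import *
print('grille x',((np.array(telemetry.state()['tool_pos'])-mouth)@H+.124).round(4))
plan(slotpose(.08,.032),Rs,0)
E
```

```text
time: 15.18
tool_pos: [0.5262, 0.1209, 0.1057]
tool_rot: [0.454, 0.891, 0.001, 0.0]
wrist_force: [-0.5, 0.1, -1.7]
opening: 0.053
time: 15.52
tool_pos: [0.5442, 0.1341, 0.1052]
tool_rot: [0.453, 0.891, 0.0, 0.0]
wrist_force: [-0.5, -0.3, -1.6]
opening: 0.053
grille x 0.0719
t 15.52 dp [ 6.7  4.5 -0.3] turn [ 0.1 -0.   0.1] rows 1 F [-0.5 -0.3 -1.6] op 0.053
[[[-0.3,8.1,0.3,0.06,-0.01,0.06,0]]]
```

```bash
python3 -m pendant '[[[0,4,0.2,0,0,0,0],[0,2,0,0,0,0,0]]]'; for i in 1; do python3 -m pendant '[[[0,2,0,0,0,0,0],[0,2,0,0,0,0,0]]]'; python3 -m pendant '[[[0,2,0,0,0,0,0]]]'; done
python3 - <<'E'
from h import *
print('grille x',((np.array(telemetry.state()['tool_pos'])-mouth)@H+.124).round(4))
plan(slotpose(.08,.032),Rs,0)
E
```

```text
time: 15.68
tool_pos: [0.5494, 0.1379, 0.1048]
tool_rot: [0.453, 0.891, 0.0, -0.0]
wrist_force: [-0.5, 0.2, -1.8]
opening: 0.0527
time: 15.85
tool_pos: [0.5513, 0.1397, 0.1042]
tool_rot: [0.454, 0.891, -0.002, -0.001]
wrist_force: [-8.2, -5.1, 0.1]
opening: 0.0531
time: 15.93
tool_pos: [0.5514, 0.1399, 0.1035]
tool_rot: [0.454, 0.891, -0.003, -0.002]
wrist_force: [-4.1, -3.8, -0.5]
opening: 0.0529
grille x 0.0812
t 15.93 dp [-0.5 -1.3  1.4] turn [-0.5 -0.  -0. ] rows 1 F [-4.1 -3.8 -0.5] op 0.0529
[[[-0.7,-1.2,-1.4,-0.46,-0.03,-0.02,0]]]
```

The stop is felt at x≈0.081 m, with about 10 N. I'll push once more to confirm, lower the last fraction onto the floor, release, and rise.

```bash
python3 -m pendant '[[[0,3,0,0,0,0,0],[0,3,0.3,0,0,0,0]]]'; python3 -m pendant '[[[0,0,0,0,0,0,0],[0,0,0,0,0,0,66],[0,0,0,0,0,0,72],[0,0,0,0,0,0,100],[0,0,0,0,0,0,100]]]'
python3 -m pendant '[[[0,0,-10,0,0,0,100],[0,0,-20,0,0,0,100],[0,0,-30,0,0,0,100],[0,-10,-30,0,0,0,100],[0,-20,-30,0,0,0,100]]]'
python3 - <<'E'
from h import *
im,d,P=cloud('wrist');C=P.reshape(-1,3);q=C-mouth;u=q@H;v=q@Lf
save(im,'home.png')
k=(C[:,2]>.034)&(C[:,2]<.05)&(u>-.12)&(u<-.022)&(abs(v)<.04)
print(k.sum(),'u',np.percentile(u[k],[0,.5,5]).round(4),'v',np.percentile(v[k],[1,99]).round(4),'z',np.median(C[k,2]).round(4))
for l in(-.06,-.04): t=k&(abs(u-l)<.008);print(l,np.percentile(v[t],[2,98]).round(4))
E
```

```text
time: 16.1
tool_pos: [0.552, 0.1404, 0.1034]
tool_rot: [0.455, 0.89, -0.009, -0.004]
wrist_force: [-10.5, -7.4, 12.5]
opening: 0.0534
time: 16.52
tool_pos: [0.5529, 0.1405, 0.105]
tool_rot: [0.455, 0.89, -0.008, -0.003]
wrist_force: [-0.7, -0.5, 0.3]
opening: 0.0829
time: 16.93
tool_pos: [0.5286, 0.1247, 0.2241]
tool_rot: [0.454, 0.891, -0.011, -0.008]
wrist_force: [0.4, -0.3, -0.2]
opening: 0.0857
3832 u [-0.0691 -0.0688 -0.0679] v [-0.0276  0.0271] z 0.0405
-0.06 [-0.0269  0.0263]
-0.04 [-0.0267  0.0267]
```

View pics/home.png

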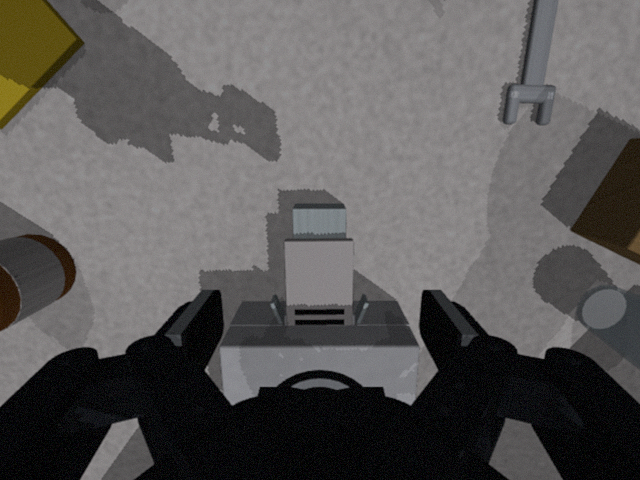

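The cassette is home. Its handle end, at about (320,240) in the picture, sits 69 mm outside the mouth, centred and level on the floor (top at z=40.5 mm). I'll rise clear and check the stack and the glassware.

```bash
python3 -m pendant '[[[0,-25,-25,0,0,0,100],[0,-25,-25,0,0,0,100],[0,-25,-25,0,0,0,100],[0,0,0,0,0,0,100],[0,0,0,0,0,0,100]]]'
python3 - <<'E'
from h import *
im,d,P=cloud('side');save(im,'final.png')
C=P.reshape(-1,3);q=C-c;k=(C[:,2]>.09)&(abs(q@X+.003)<.04)&(q@n>.04)&(q@n<.13)
print('stack tops n',np.percentile(q[k]@n,[1,50,99]).round(3),'z',np.percentile(C[k,2],[50,99]).round(3))
E
```

```text
time: 17.4
tool_pos: [0.4661, 0.0788, 0.3176]
tool_rot: [0.455, 0.891, -0.006, -0.001]
wrist_force: [0.2, 0.3, -1.3]
opening: 0.0852
stack tops n [0.057 0.073 0.09 ] z [0.101 0.105]
```

View pics/final.png

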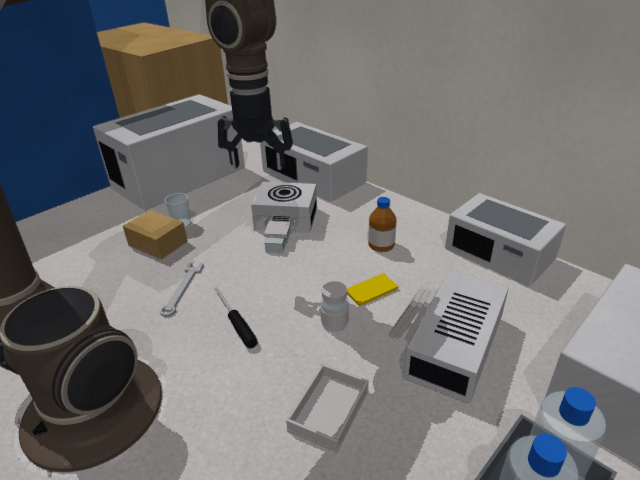

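The final view shows the cassette in the fan slot at (278,230) and the three blanks standing at (412,310). The bottle, jar and beaker are upright and the arm is clear, so I'm handing in.

```bash
python3 -c "
from station import ctrl;print(ctrl.job_done())"
```

```text
the job is handed in; nothing more can be done
None
```

The cassette is fully home in the fan slot, grille end first, and I handed the job in at about 17.5 s of robot time. I drew it from third place in the stack, laid it flat on the bench and let go, then took it up again across its width and slid it to the stop.

- **Fit:** about 13 N along the slot at the stop (18 N in total). After release the handle end stands 69 mm outside the mouth (70 mm nominal, within the 2 mm calibration). The cassette is centred, with its top at z = 40.5 mm.
- **Surroundings:** the final side view shows the three short panels still leaning, with tops at about 0.10 m. The amber bottle, jar and beaker are upright, and the arm is clear of everything.
- **Laying down:** the fingertips reached past the cassette, so its handle end dropped about 9 mm when I let go. It then lay flat and in place.
- **Failed check:** the arm hid the cassette from the top camera before insertion, so I aligned it from the wrist measurements and the side view instead.

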